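Bring the red-lidded tub to the front of the seasoning carousel

TASK

At the fish counter's seasoning carousel, turn the round metal plate by pushing one of the blue pegs on its rim until the white tub with the red lid stands squarely in front of the yellow pointer. Leave that tub standing in its cup, do not pick it up or tip it, and leave the plate at rest.

Things in the scene. Friction and masses are not known exactly. Their poses are not given: they have to be found in the camera images.
- red_tub_center (a point): Centre of the closed white tub with red lid and band, 52 mm wide, 60 mm tall, 120 g, loose (2 mm play) in a black cup on the turntable. Its centre is 80 mm from the axis and 66 mm above the work surface, lid top 96 mm. Like tubs with green, black and yellow lids stand in the other three cups (65 mm wide, rim 44 mm above the work surface), all 90 degrees apart.
- turntable: Aluminium disc, 276 mm wide, top 32 mm above the work surface, turning either way by 350 degrees; stays where left (1 N at a peg moves it). Origin on its vertical axis at the underside (height 20 mm), z up; cups lie along +x, +y, -x, -y. Four upright blue pegs, 16 mm thick, tops 74 mm above the work surface, at radius 125 mm, 45, 135, 225, 315 degrees from its x.
- pointer_tip (a point): Tip of the fixed yellow arrow-shaped pointer (44 mm wide, 18 mm high, 57 mm long) sticking out from under the disc's edge on the robot's side. The tip is 145 mm from the turntable's axis and 18 mm above the work surface; the point's x points level from the tip to the axis. The front is the line from the axis to this tip.
Not all that is in view belongs to the job. There is more than one size of the part that bears red_tub_center; the job needs the middle-sized.

How it is judged:
By the outcome, as a careful person would: the job done as asked, in the order asked, and still so for the second after the job is handed in, with the robot touching nothing.
It also fails if it takes over 64 s, if anything falls off the work surface, if the arm or the gripper's body presses on something with over 40 N, if the wrist force passes 120 N, or if a joint passes its speed limit or range.

ROBOT

A 6-joint arm with a two-finger parallel gripper is mounted at the origin on the work surface. World frame = base frame: x ahead of the robot, y to its left, z up, the work surface at z = 0. Lengths are in mm, angles in rad, forces in N, time in s.
With the tool pointing down it reaches from about 350 to 975 mm from the base axis. Payload 7.1 kg.
Tool frame: the origin (TCP) lies at the very end of the fingers, on their centre line; the grasp point (between the pads) lies 19 mm behind it; x points along the fingers, z is the direction in which the jaws open and shut, and the axes are right-handed (so a half turn about x gives the same grasp; the last joint's range is limited). The gripper opens to 88 mm and grips with 3 to 60 N. Pads are 20 mm wide; open, the fingers measure 115 mm over their backs; the gripper's body (75 mm by 178 mm) begins 61 mm behind the grasp point.
Start: joints at [1.294, 0.423, 1.63, -0, 1.089, -0.019], TCP at [159.315, 604.337, 222.675] pointing down, gripper open.
Joint ranges: [-3, 3], [-0.9, 2.11], [0.09, 2.58], [-1.31, 4.45], [0.11, 2.69], [-2.54, 2.54]. Speed limits (rad/s): [2.39, 2.39, 3.01, 3.14, 3.14, 3.14].

INTERFACE

Orientations are given as a rotation vector (axis times angle).
In Python, from workcell import * gives the robot as it stands.
- The arm moves only by the shell command python3 -m crank 'ROWS'. ROWS is JSON, a list of rows, each a list of 3 entries, a list of its own where there are three numbers: the shift along the tool's x, y, z in cm, then the turn, a rotation vector about the tool's x, y, z in degrees, then the finger opening in cm, from 0 to 8.78. In form: [[[dx, dy, dz], [rx, ry, rz], claw], ...]. A call has 1 to 5 rows; each row shifts and turns the commanded pose from where the row before left it, along the tool's axes as they then stand; what a row does not reach is not made up. A row lasts 1/8 s, in which the tool goes at most 62.5 mm and 10.7 degrees, less where a joint would pass 70% of its speed; a pose out of reach is approached as far as the arm can. A call with a gripper value outside its range is refused whole. The fingers move at their own pace and stop on an object; the grip force is fixed at half the most. Time passes only in rows, so rows that do not move let the fingers close. It gives the time, the measured TCP pose, the force and the opening at its end, in the units of the state.
- get_obs(): the state, without advancing time (a new reading comes with each control period).
- get_image(name): name is "scene" or "top"; returns a dict with "pixels" (420x560x3 uint8, red, green, blue), "mtx" (3x3 intrinsics, pixels), "D" ([k1, k2, p1, p2, k3] as OpenCV has them; the pictures are not rectified), "view" (4x4, takes a point from world to camera coordinates). Camera axes: x right, y down, z forward; pixel columns grow to the right and rows downward; lengths in mm; the calibration is good to about 2 mm. A picture is of the moment at which its call begins. There is no depth.
- close_job(): hands the job in, once; it reports no verdict.
The state is a dict: "t": time; "qpos": joint angles; "qvel": joint speeds; "joint_torque": joint torques, N m; "ee_pos": TCP position; "orientation": TCP orientation; "ft_force": force on the tool from outside, world axes, zero at the start; "moment": the same for the moment, N m; "width": finger opening in mm.
Only numpy, scipy, OpenCV 4.12 (cv2) and the standard library are available. Lean on these libraries where they do the work, as an engineer would, in place of code of your own. Each camera call takes 0.05 s, during which the arm holds its last target.

## Working session

There is one attempt and no reset: what is moved stays moved. The work goes in short steps, Python scripts to look and compute and a shell command to move; the robot and the scene stay as the last step left them, time stands still between calls to the robot, and variables do not carry over. Pictures are saved under pics/ and viewed, and the job is handed in when it is done.

```bash
mkdir -p pics; ls; python3 - <<'E'
from workcell import *
import cv2
for n in ("scene","top"):
    g=get_image(n); cv2.imwrite(f"pics/{n}0.png",cv2.cvtColor(g["pixels"],cv2.COLOR_RGB2BGR))
    print(n,g["mtx"],g["D"],g["view"])
print(get_obs())
E
```

```text
pics
scene [[490.08031312   0.         277.9204946 ]
 [  0.         490.08031312 214.30505014]
 [  0.           0.           1.        ]] [-0.02296748  0.          0.          0.          0.        ] [[ 6.04462469e-01  7.96551670e-01 -1.14262798e-02 -4.41299931e+02]
 [ 6.14159751e-01 -4.75093890e-01 -6.30153629e-01 -2.99140740e+02]
 [-5.07378481e-01  3.73886657e-01 -7.76386401e-01  1.16058606e+03]
 [ 0.00000000e+00  0.00000000e+00  0.00000000e+00  1.00000000e+00]]
top [[499.96364813   0.         274.59745478]
 [  0.         499.96364813 217.83723591]
 [  0.           0.           1.        ]] [-0.01593223  0.          0.          0.          0.        ] [[-1.89265355e-02 -9.99079595e-01  3.84934822e-02  8.20358667e+01]
 [-9.86833951e-01  1.24815948e-02 -1.61254341e-01  6.18255807e+02]
 [ 1.60625462e-01 -4.10386611e-02 -9.86161898e-01  6.97405728e+02]
 [ 0.00000000e+00  0.00000000e+00  0.00000000e+00  1.00000000e+00]]
{'t': 0.1, 'qpos': array([ 1.29401701e+00,  4.23775624e-01,  1.63062061e+00, -7.19109819e-06,
        1.08861764e+00, -1.89743437e-02]), 'qvel': array([-0.00056779, -0.00073186, -0.00301959,  0.00081111, -0.00095325,
        0.00189983]), 'joint_torque': array([-1.25339029e-03, -5.45611882e+01, -2.74322301e+01,  6.44068583e-02,
        1.88247801e-02, -6.21368940e-05]), 'ee_pos': array([159.16932201, 603.8573921 , 221.96968229]), 'orientation': array([-1.01809513,  1.32135844,  1.01667654]), 'ft_force': array([-0.99988113, -0.21728747,  0.49751781]), 'moment': array([-0.00261158, -0.02089317, -0.00963947]), 'width': 87.65148380508468}
```

View pics/scene0.png

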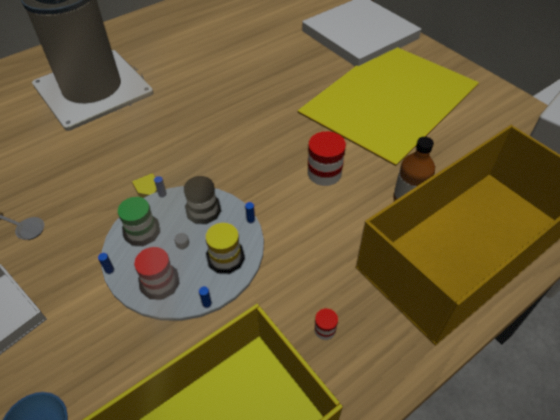

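View pics/top0.png

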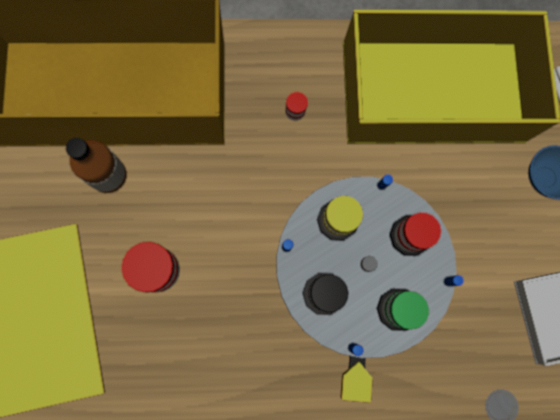

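Red-lidded candidates are the large free tub (scene 326,158; top 148,267), the small free one (scene 326,322; top 297,104), and the one in the turntable cup (scene 153,270; top 421,231). The cup one is the middle size, so I choose it. Next I measure it and check a crop.

```bash
cat > h.py <<'E'
from workcell import *
import cv2, numpy as np
def ray(g,uv):
    V=np.array(g["view"]);R=V[:3,:3];t=V[:3,3]
    p=cv2.undistortPoints(np.array([[uv]],float),np.array(g["mtx"]),np.array(g["D"]))[0,0]
    return -R.T@t, R.T@np.array([p[0],p[1],1])
def onz(g,uv,z):
    o,d=ray(g,uv); return o+d*(z-o[2])/d[2]
def tri(a,ua,b,ub):
    o1,d1=ray(a,ua);o2,d2=ray(b,ub)
    s=np.linalg.lstsq(np.c_[d1,-d2],o2-o1,rcond=None)[0]
    p,q=o1+s[0]*d1,o2+s[1]*d2
    return (p+q)/2,np.linalg.norm(p-q)
def blobs(g,lo,hi,amin=25):
    h=cv2.cvtColor(g["pixels"],cv2.COLOR_RGB2HSV); m=cv2.inRange(h,np.array(lo),np.array(hi))
    n,l,s,c=cv2.connectedComponentsWithStats(m)
    return [(c[i].round(1).tolist(),s[i].tolist()) for i in range(1,n) if s[i,4]>=amin]
E
python3 - <<'E'
from h import *
for n in ("scene","top"):
    g=get_image(n)
    print(n)
    for k,lo,hi in (("blue",(108,150,60),(125,255,255)),("red",(170,110,90),(180,255,255)),("red0",(0,150,90),(6,255,255)),("green",(50,90,60),(80,255,255)),("yel",(25,150,90),(33,255,255))):
        print(k,blobs(g,lo,hi))
    x,y=((60,140) if n=="scene" else (260,160))
    c=g["pixels"][y:y+190 if n=="scene" else y+250,x:x+240]
    cv2.imwrite(f"pics/crop_{n}.png",cv2.cvtColor(cv2.resize(c,None,fx=2.4,fy=2.4,interpolation=cv2.INTER_CUBIC),cv2.COLOR_RGB2BGR))
E
```

```text
scene
blue [([249.1, 206.1], [246, 203, 7, 7, 46]), ([102.7, 257.1], [99, 253, 9, 9, 61]), ([203.5, 291.4], [199, 287, 10, 10, 71])]
red []
red0 [([326.7, 143.9], [309, 131, 37, 26, 762]), ([150.5, 261.1], [135, 248, 33, 28, 683]), ([326.2, 318.7], [315, 308, 23, 22, 380])]
green [([133.1, 209.1], [118, 197, 31, 25, 610])]
yel [([389.3, 101.9], [298, 48, 180, 116, 11103]), ([144.7, 184.4], [132, 173, 24, 22, 349]), ([221.6, 236.1], [206, 223, 32, 27, 675]), ([238.3, 386.8], [83, 304, 259, 116, 9476])]
top
blue [([386.8, 179.7], [382, 175, 10, 10, 72]), ([287.7, 244.7], [283, 240, 10, 11, 65]), ([456.9, 280.1], [452, 276, 11, 9, 79]), ([357.0, 349.5], [352, 345, 11, 10, 86])]
red []
red0 [([296.5, 102.1], [286, 92, 22, 21, 366]), ([422.1, 230.2], [405, 213, 36, 36, 1000]), ([146.8, 266.6], [122, 242, 51, 50, 1995])]
green [([409.4, 309.7], [391, 291, 38, 38, 1131])]
yel [([441.0, 79.4], [354, 10, 206, 114, 14183]), ([343.6, 214.0], [326, 197, 36, 36, 1001]), ([44.9, 322.6], [0, 224, 104, 193, 15941]), ([356.8, 384.4], [342, 362, 30, 40, 939])]
```

View pics/crop_scene.png

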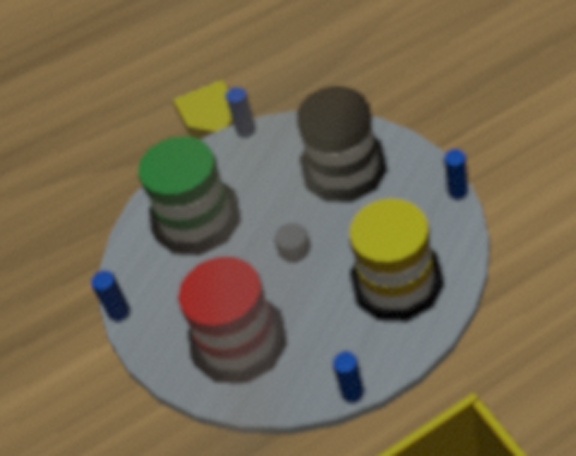

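View pics/crop_top.png

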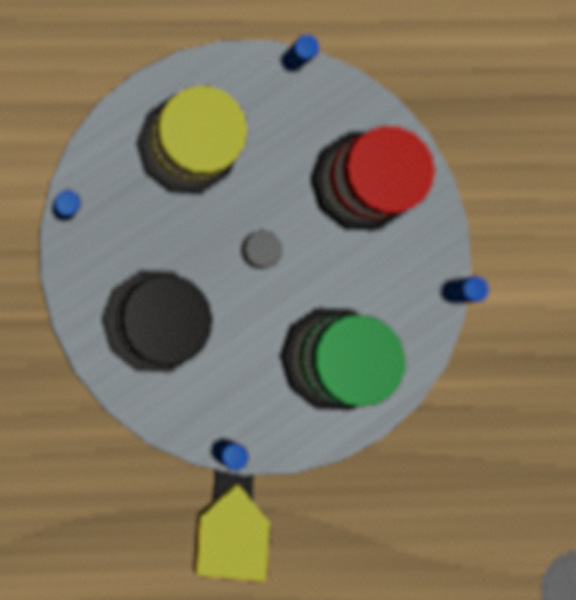

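The crops show the red-lidded tub with its red band standing in a turntable cup, at scene (150,261) and top (422,230). The pointer tip is near top (358,362). Now the geometry.

```bash
python3 - <<'E'
from h import *
S=get_image("scene");T=get_image("top")
print("tri lid red",tri(S,(150.5,261.1),T,(422.1,230.2)))
print("tri lid yel",tri(S,(221.6,236.1),T,(343.6,214.0)))
print("tri lid grn",tri(S,(133.1,209.1),T,(409.4,309.7)))
for s,t in (((249.1,206.1),(287.7,244.7)),((102.7,257.1),(456.9,280.1)),((203.5,291.4),(386.8,179.7))): print("tri peg",tri(S,s,T,t))
P=np.array([onz(T,u,74) for u in ((386.8,179.7),(287.7,244.7),(357,349.5),(456.9,280.1))])
c=P.mean(0)[:2]; print("pegs",P.round(1).tolist(),"c",c)
for p in P: print(np.linalg.norm(p[:2]-c),np.degrees(np.arctan2(*(p[:2]-c)[::-1])))
for n,u in (("red",(422.1,230.2)),("yel",(343.6,214)),("grn",(409.4,309.7))):
    p=onz(T,u,96)[:2]; print(n,p,np.linalg.norm(p-c),np.degrees(np.arctan2(*(p-c)[::-1])))
h=cv2.cvtColor(T["pixels"],cv2.COLOR_RGB2HSV); m=cv2.inRange(h,np.array((25,150,90)),np.array((33,255,255)))
m[:355]=0;m[:,:335]=0;m[:,380:]=0
k=max(cv2.findContours(m,0,1)[0],key=cv2.contourArea)
a=cv2.approxPolyDP(k,2.5,True)[:,0]; print(a.tolist())
for q in a:
    p=onz(T,q,18)[:2]; print(q,p.round(1),np.linalg.norm(p-c).round(1),np.degrees(np.arctan2(*(p-c)[::-1])).round(2))
u=(369.5,263.5); print("hub", onz(T,u,40))
print("tall black", tri(S,(200,185),T,(328,293)))
E
```

```text
tri lid red (array([ 591.92478493, -134.99251282,   91.8675469 ]), np.float64(0.498053011479985))
tri lid yel (array([616.98658377, -23.90246009,  90.37936588]), np.float64(0.17291831052327947))
tri lid grn (array([ 481.76801777, -109.63897875,   91.10203195]), np.float64(0.5240297517473759))
tri peg (array([576.96069147,  55.13926163,  68.19873698]), np.float64(0.5367780200081862))
tri peg (array([ 521.74339528, -188.73447701,   68.80533703]), np.float64(0.3940043099869794))
tri peg (array([671.6313973 , -94.54520177,  68.35052116]), np.float64(0.44916728599345557))
pegs [[670.2, -93.2, 74.0], [576.2, 55.3, 74.0], [428.2, -37.9, 74.0], [521.5, -186.8, 74.0]] c [549.02500834 -65.65879018]
124.23116316487433 -12.801550166335359
123.97138131976139 77.3395501602068
123.92393578621116 167.07640720798167
124.23496885395872 -102.8025688396298
red [ 591.48558311 -133.34402912] 79.90113879265468 -57.89896463278012
yel [615.99340845 -22.9502735 ] 79.42785412754093 32.52734119746497
grn [ 481.76978317 -108.37739711] 79.67524514914174 -147.57744777461627
[[358, 362], [343, 375], [342, 398], [370, 401], [371, 377]]
[358 362] [404.4 -49.7] 145.5 173.72
[343 375] [386.2 -26.4] 167.5 166.45
[342 398] [353.4 -23.6] 200.1 167.88
[370 401] [347.9 -65.2] 201.1 179.86
[371 377] [382.2 -68.3] 166.8 -179.09
hub [549.71455842 -69.18570688  40.        ]
tall black (array([507.01884149,   3.69305447,  95.5059049 ]), np.float64(1.6430411034056187))
```

```bash
python3 - <<'E'
from h import *
from scipy.spatial.transform import Rotation as Ro
o=get_obs(); R=Ro.from_rotvec(o["orientation"]).as_matrix(); print(R.round(3), o["ee_pos"],o["t"])
c=np.array([549,-65.7])
for r in (125,127):
  for a in (-102.8,-102.8-128.5):
    p=c+r*np.array([np.cos(np.radians(a)),np.sin(np.radians(a))]); print(r,a,p)
for n in("z","y"):
  i="xyz".index(n); print(n,np.degrees(np.arctan2(R[1,i],R[0,i])))
E
```

```text
[[-0.    -0.967  0.255]
 [-0.001  0.255  0.967]
 [-1.     0.    -0.001]] [159.25685647 604.16938278 222.39085099] 0.3
125 -102.8 [ 521.3064378  -187.59366929]
125 -231.3 [470.84466796  31.85380092]
127 -102.8 [ 520.8633408 -189.543968 ]
127 -231.3 [469.59418265  33.41466173]
z 75.22994348444561
y 165.22994337916725
```

The target turn is −128.5° (clockwise), taking the red tub from −57.9° to 173.7° about the axis at (549,−66). I'll straddle the peg at top (387,180), world (671,−94), and push it round. I move above it first.

```bash
python3 -m crank '[[[0,-2,-1.6],[-2,0,0],3.2],[[0,-3.4,-2.7],[0,0,0],3.2],[[0,-3.4,-2.7],[0,0,0],3.2],[[0,-3.4,-2.7],[0,0,0],3.2],[[0,-3.4,-2.7],[0,0,0],3.2]]'; python3 -m crank '[[[0,-3.4,-2.7],[0,0,0],3.2],[[0,-3.4,-2.7],[0,0,0],3.2],[[0,-3.4,-2.7],[0,0,0],3.2],[[0,-3.4,-2.7],[0,0,0],3.2],[[0,-3.4,-2.7],[0,0,0],3.2]]'; python3 -m crank '[[[0,-3.4,-2.7],[0,0,0],3.2],[[0,-3.4,-2.7],[0,0,0],3.2],[[0,-3.4,-2.7],[0,0,0],3.2],[[0,-3.4,-2.7],[0,0,0],3.2],[[0,-3.4,-2.7],[0,0,0],3.2]]'
```

```text
t: 0.92
ee_pos: [284.1, 447.3, 222.7]
orientation: [-1.044, 1.306, 1.044]
ft_force: [-0.6, -0.1, -1.2]
width: 41.3
t: 1.55
ee_pos: [420.1, 278.0, 222.9]
orientation: [-1.043, 1.306, 1.043]
ft_force: [0.3, -0.4, -0.7]
width: 32.3
t: 2.17
ee_pos: [556.1, 108.7, 222.8]
orientation: [-1.043, 1.306, 1.043]
ft_force: [-0.1, 0.9, -0.7]
width: 31.9
```

```bash
python3 -m crank '[[[0,-3.4,-3.7],[0,0,0],3.2],[[0,-3.4,-3.7],[0,0,0],3.2],[[0,-3.4,-3.7],[0,0,0],3.2],[[0,-3,-3.3],[0,0,0],3.2],[[0,0,0],[0,0,0],3.2]]'; python3 - <<'E'
from h import *
from scipy.spatial.transform import Rotation as Ro
o=get_obs();R=Ro.from_rotvec(o["orientation"]).as_matrix()
d=np.array([671,-94,46])-o["ee_pos"]; print(o["ee_pos"],(R.T@d/10).round(2),np.degrees(np.arctan2(R[1,2],R[0,2])),o["qpos"])
for n in("scene","top"):
  cv2.imwrite(f"pics/{n}1.png",cv2.cvtColor(get_image(n)["pixels"],cv2.COLOR_RGB2BGR))
E
```

```text
t: 2.8
ee_pos: [653.2, -62.4, 222.4]
orientation: [-1.041, 1.308, 1.04]
ft_force: [-1.1, 0.5, 0.5]
width: 32.5
[653.17947771 -62.35786197 222.39597395] [17.64 -2.43 -2.68] 77.03892819446249 [-1.13160191e-01  4.68685457e-01  1.55717688e+00 -3.69601055e-04
  1.11510580e+00 -1.45758067e+00]
```

View pics/scene1.png

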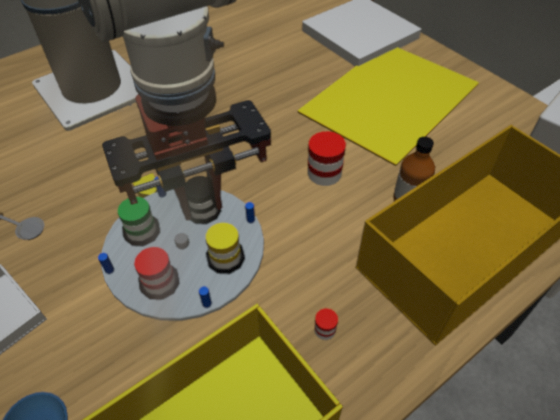

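View pics/top1.png

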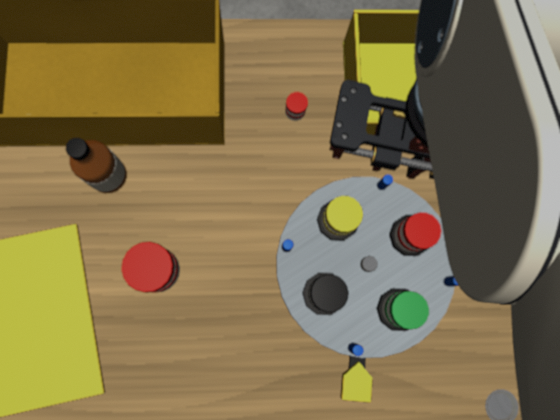

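```bash
python3 - <<'E'
from h import *
S=get_image("scene");T=get_image("top")
print(tri(S,(258,311),T,(347,138)), onz(T,(347,138),0),onz(T,(550,138),0))
E
```

```text
(array([740.97756897, -42.68818392,  51.5637147 ]), np.float64(3.3030025127887357)) [758.87040662 -51.41546004   0.        ] [ 757.38755531 -395.22300409    0.        ]
```

The gripper is above the far side of the plate, and the bin (wall at x≈740, about 50 mm high) is clear. I'll line up over the peg and come down to z≈100 before going further.

```bash
python3 -m crank '[[[0,-2.4,-2.7],[0,0,0],3.2],[[4,0,0],[0,0,0],3.2],[[4,0,0],[0,0,0],3.2],[[4,0,0],[0,0,0],3.2],[[0,0,0],[0,0,0],3.2]]'; python3 - <<'E'
from h import *
from scipy.spatial.transform import Rotation as Ro
o=get_obs();R=Ro.from_rotvec(o["orientation"]).as_matrix()
d=np.array([671,-94,46])-o["ee_pos"]; print(o["ee_pos"],(R.T@d/10).round(2),np.degrees(np.arctan2(R[1,2],R[0,2])),o["ft_force"])
g=get_image("scene")["pixels"][200:340,130:300]
cv2.imwrite("pics/s2.png",cv2.cvtColor(cv2.resize(g,None,fx=4,fy=4),cv2.COLOR_RGB2BGR))
E
```

```text
t: 3.62
ee_pos: [666.8, -89.6, 99.8]
orientation: [-1.041, 1.31, 1.049]
ft_force: [0.5, -0.7, 0.2]
width: 32.3
[666.77585602 -89.63645733  99.78828101] [ 5.38 -0.54 -0.33] 77.31756241194347 [ 0.45856296 -0.74663344  0.23645995]
```

View pics/s2.png

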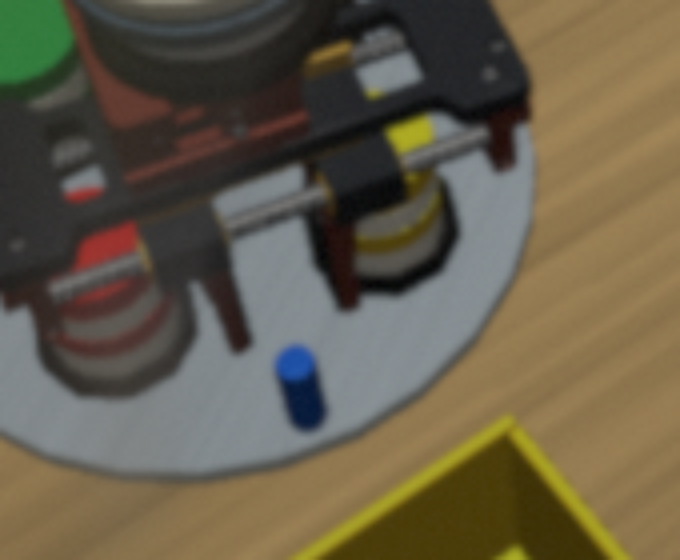

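```bash
python3 - <<'E'
from h import *
S=get_image("scene");o=get_obs()
print(onz(S,(203.4,281),o["ee_pos"][2]),o["ee_pos"])
E
python3 -m crank '[[[0,-0.5,-0.3],[0,0,0],3.2],[[2,0,0],[0,0,0],3.2],[[1.7,0,0],[0,0,0],3.2],[[1.7,0,0],[0,0,0],3.2],[[0,0,0],[0,0,0],3.2]]'
```

```text
[677.42993587 -92.65221944 103.68565268] [669.93069613 -90.47365158 103.68565268]
t: 4.35
ee_pos: [672.1, -95.2, 46.2]
orientation: [-1.041, 1.309, 1.046]
ft_force: [-0.0, -0.7, 0.0]
width: 32.5
```

```bash
python3 - <<'E'
from h import *
from scipy.spatial.transform import Rotation as Ro
o=get_obs();R=Ro.from_rotvec(o["orientation"]).as_matrix()
p=o["ee_pos"];c=np.array([549,-65.7]);print(p,np.linalg.norm(p[:2]-c),np.degrees(np.arctan2(*(p[:2]-c)[::-1])),np.degrees(np.arctan2(R[1,2],R[0,2])),o["ft_force"],o["qpos"])
g=get_image("scene")["pixels"][200:340,130:300]
cv2.imwrite("pics/s3.png",cv2.cvtColor(cv2.resize(g,None,fx=4,fy=4),cv2.COLOR_RGB2BGR))
for d in (1,3,4):
  a=np.radians(d); print(d,"z",125*np.sin(a)/10,"y",125*(1-np.cos(a))/10)
E
```

```text
[672.12404519 -95.15959687  46.15930368] 126.59936157418544 -13.456049628585289 77.22749529037853 [-0.03409555 -0.70998596  0.01446942] [-1.58157624e-01  7.17286185e-01  1.58296504e+00 -5.60820027e-05
  8.45496981e-01 -1.50599376e+00]
1 z 0.21815508046604387 y 0.0019038105451091303
3 z 0.6541994530367979 y 0.017130815567827085
4 z 0.8719559218015662 y 0.03044937175219753
```

View pics/s3.png

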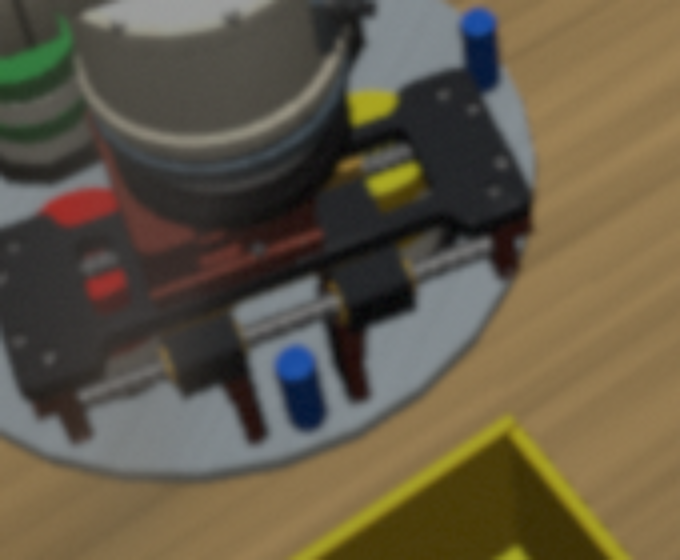

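The peg stands between the fingers (crop ~300,390) and the wrist reads no force. Now the arc, as repeated constant rows, slow first.

```bash
python3 -m crank '[[[0,0,-0.22],[1,0,0],3.2],[[0,0.01,-0.44],[2,0,0],3.2],[[0,0.02,-0.65],[3,0,0],3.2],[[0,0.02,-0.65],[3,0,0],3.2],[[0,0.02,-0.65],[3,0,0],3.2]]' ; python3 -m crank '[[[0,0.02,-0.65],[3,0,0],3.2],[[0,0.02,-0.65],[3,0,0],3.2],[[0,0.02,-0.65],[3,0,0],3.2],[[0,0.02,-0.65],[3,0,0],3.2],[[0,0.02,-0.65],[3,0,0],3.2]]'; cat > st.py <<'E'
from h import *
from scipy.spatial.transform import Rotation as Ro
import sys
o=get_obs();R=Ro.from_rotvec(o["orientation"]).as_matrix()
p=o["ee_pos"];c=np.array([549,-65.7]);print(p,"r",np.linalg.norm(p[:2]-c),"ang",np.degrees(np.arctan2(*(p[:2]-c)[::-1])),"zaz",np.degrees(np.arctan2(R[1,2],R[0,2])),o["ft_force"],o["qpos"].round(2),o["width"])
if len(sys.argv)>1:
  for n in("scene","top"):
    cv2.imwrite(f"pics/{n}{sys.argv[1]}.png",cv2.cvtColor(get_image(n)["pixels"],cv2.COLOR_RGB2BGR))
E
python3 st.py 4
```

```text
t: 5.03
ee_pos: [665.7, -120.4, 49.4]
orientation: [-0.883, 1.383, 0.882]
ft_force: [0.7, 0.6, -0.5]
width: 32.1
t: 5.65
ee_pos: [648.2, -147.7, 49.4]
orientation: [-0.682, 1.46, 0.681]
ft_force: [0.4, 2.3, 0.1]
width: 32.0
[ 648.20480969 -147.74723122   49.3542085 ] r 128.73749420903115 ang -39.592412898740136 zaz 50.035003147545154 [0.4372713  2.30729854 0.11537643] [-0.24  0.7   1.62  0.    0.82 -1.12] 32.035499265805676
```

View pics/scene4.png

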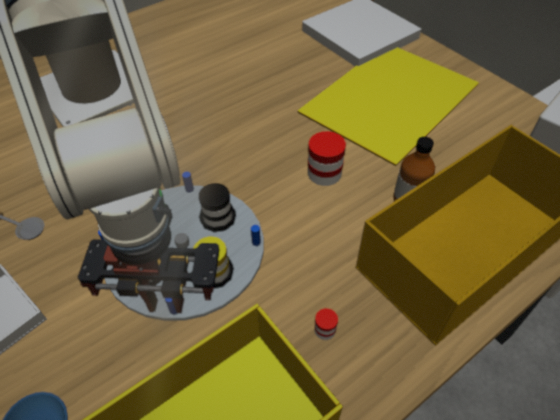

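The plate is turning with the peg at about 2 N. I continue, trimming the radius inward slightly.

```bash
python3 -m crank '[[[0,0.06,-0.65],[3,0,0],3.2],[[0,0.06,-0.65],[3,0,0],3.2],[[0,0.06,-0.65],[3,0,0],3.2],[[0,0.06,-0.65],[3,0,0],3.2],[[0,0.06,-0.65],[3,0,0],3.2]]' ; python3 -m crank '[[[0,0.03,-0.65],[3,0,0],3.2],[[0,0.03,-0.65],[3,0,0],3.2],[[0,0.03,-0.65],[3,0,0],3.2],[[0,0.03,-0.65],[3,0,0],3.2],[[0,0.03,-0.65],[3,0,0],3.2]]'; python3 -m crank '[[[0,0.03,-0.65],[3,0,0],3.2],[[0,0.03,-0.65],[3,0,0],3.2],[[0,0.03,-0.65],[3,0,0],3.2],[[0,0.03,-0.65],[3,0,0],3.2],[[0,0.03,-0.65],[3,0,0],3.2]]'; python3 st.py 5
```

```text
t: 6.38
ee_pos: [623.5, -168.2, 49.4]
orientation: [-0.481, 1.515, 0.479]
ft_force: [1.2, -0.3, -0.1]
width: 32.3
t: 7.0
ee_pos: [594.5, -182.8, 49.4]
orientation: [-0.277, 1.551, 0.275]
ft_force: [1.1, 0.7, 0.6]
width: 32.1
t: 7.62
ee_pos: [562.7, -189.4, 49.4]
orientation: [-0.071, 1.567, 0.07]
ft_force: [1.2, -0.2, 0.1]
width: 32.4
[ 562.71702687 -189.37216473   49.37753016] r 124.43054751821607 ang -83.67094042724895 zaz 5.153894644366618 [ 1.19242324 -0.17440088  0.1116741 ] [-0.34  0.62  1.79 -0.    0.73 -0.43] 32.37899503513534
```

View pics/top5.png

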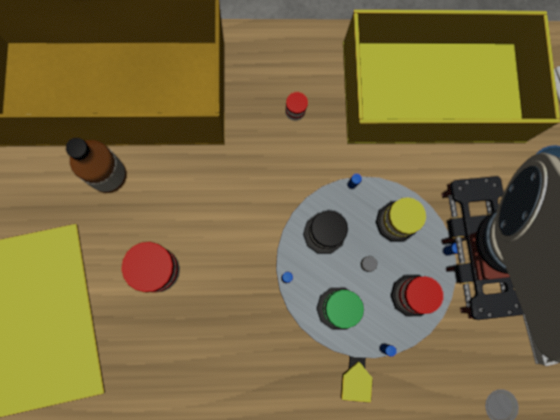

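View pics/scene5.png

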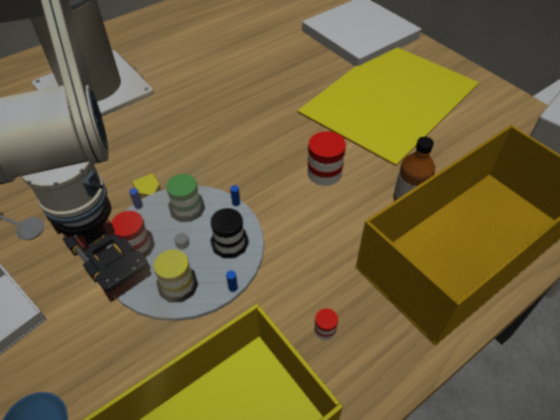

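Red is now near top (423,295) and the pegs follow as planned. I continue another 45°.

```bash
python3 -m crank '[[[0,0.02,-0.65],[3,0,0],3.2],[[0,0.02,-0.65],[3,0,0],3.2],[[0,0.02,-0.65],[3,0,0],3.2],[[0,0.02,-0.65],[3,0,0],3.2],[[0,0.02,-0.65],[3,0,0],3.2]]' ; python3 -m crank '[[[0,0.02,-0.65],[3,0,0],3.2],[[0,0.02,-0.65],[3,0,0],3.2],[[0,0.02,-0.65],[3,0,0],3.2],[[0,0.02,-0.65],[3,0,0],3.2],[[0,0.02,-0.65],[3,0,0],3.2]]'; python3 -m crank '[[[0,0.02,-0.65],[3,0,0],3.2],[[0,0.02,-0.65],[3,0,0],3.2],[[0,0.02,-0.65],[3,0,0],3.2],[[0,0.01,-0.44],[2,0,0],3.2],[[0,0.0,-0.22],[1,0,0],3.2]]'; python3 st.py 6
cat > ang.py <<'E'
from h import *
T=get_image("top"); c=np.array([549,-65.7])
for k,lo,hi,z in (("blue",(108,150,60),(125,255,255),74),("red",(0,150,90),(6,255,255),96),("green",(50,90,60),(80,255,255),96),("yel",(25,150,90),(33,255,255),96)):
  for u,s in blobs(T,lo,hi):
    p=onz(T,u,z)[:2]; r=np.linalg.norm(p-c)
    if r<140: print(k,u,s[4],p.round(1),"r",r.round(1),"ang",np.degrees(np.arctan2(*(p-c)[::-1])).round(2))
E
python3 ang.py
```

```text
t: 8.35
ee_pos: [530.3, -187.8, 49.2]
orientation: [0.133, 1.565, -0.135]
ft_force: [2.0, -0.6, 0.5]
width: 31.9
t: 8.98
ee_pos: [499.3, -178.0, 49.1]
orientation: [0.339, 1.542, -0.339]
ft_force: [0.5, -1.1, 0.2]
width: 32.2
t: 9.6
ee_pos: [476.5, -164.3, 48.9]
orientation: [0.502, 1.511, -0.502]
ft_force: [0.8, -0.1, 0.0]
width: 31.9
[ 476.48943493 -164.2637297    48.94185016] r 122.36253862301731 ang -126.34087236873597 zaz -36.76961607162375 [ 0.75350351 -0.07499536  0.03734784] [-0.36  0.53  1.99  0.    0.62  0.29] 31.92160609486245
blue [415.4, 191.3] 73 [ 652.3 -134.8] r 124.2 ang -33.78
blue [299.1, 216.0] 71 [617.6  37.8] r 124.2 ang 56.48
blue [450.1, 310.4] 35 [ 479.  -173.7] r 128.7 ang -122.97
blue [327.0, 337.1] 78 [446.    3.4] r 124.0 ang 146.12
red [390.3, 318.1] 1100 [471.  -81.3] r 79.5 ang -168.71
green [319.9, 273.7] 1162 [533.1  13.3] r 80.6 ang 101.39
yel [430.5, 249.1] 1003 [ 564.6 -143.5] r 79.4 ang -78.65
```

View pics/top6.png

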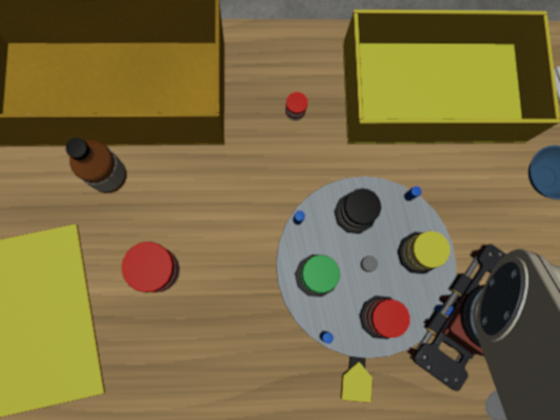

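Red sits at −168.7° by pegs and lids alike, so 17.6° remain. I'll do about 14°, slowing at the end, then measure.

```bash
python3 -m crank '[[[0,0,-0.65],[3,0,0],3.2],[[0,0,-0.65],[3,0,0],3.2],[[0,0,-0.65],[3,0,0],3.2],[[0,0,-0.65],[3,0,0],3.2],[[0,0,-0.44],[2,0,0],3.2]]' ; python3 -m crank '[[[0,0,0],[0,0,0],3.2],[[0,0,0],[0,0,0],3.2]]'; python3 st.py 7;python3 ang.py
```

```text
t: 10.38
ee_pos: [453.9, -143.7, 48.7]
orientation: [0.692, 1.457, -0.692]
ft_force: [1.2, -0.3, 0.4]
width: 32.1
t: 10.62
ee_pos: [453.7, -143.9, 48.6]
orientation: [0.691, 1.458, -0.691]
ft_force: [0.3, -0.2, 0.5]
width: 32.1
[ 453.72690828 -143.88281256   48.61738061] r 123.24574712732313 ang -140.62708185795657 zaz -50.71415118008278 [ 0.26376254 -0.22275207  0.4591035 ] [-0.33  0.51  2.05 -0.    0.59  0.55] 32.07892961086133
blue [312.6, 199.8] 72 [641.2  17.5] r 124.2 ang 42.07
blue [432.2, 204.6] 75 [ 632.1 -158.5] r 124.6 ang -48.16
blue [309.5, 322.8] 70 [466.1  27.3] r 124.6 ang 131.71
blue [435.3, 326.3] 28 [ 457.4 -150.8] r 125.0 ang -137.13
red [375.9, 319.5] 1117 [469.6 -61.3] r 79.5 ang 176.84
green [318.6, 259.3] 1139 [552.9  14.5] r 80.2 ang 87.2
yel [432.5, 263.3] 1014 [ 544.7 -145. ] r 79.4 ang -93.09
```

Red is at 176.9° with the front at 173.7°, so 3.2° remain.

```bash
python3 -m crank '[[[0,0,-0.2],[0.9,0,0],3.2],[[0,0,-0.2],[0.9,0,0],3.2],[[0,0,-0.18],[0.8,0,0],3.2],[[0,0,-0.1],[0.5,0,0],3.2],[[0,0,0],[0,0,0],3.2]]' ; python3 -m crank '[[[0,0,0],[0,0,0],3.2],[[0,0,0],[0,0,0],3.2]]'; python3 st.py 8;python3 ang.py
```

```text
t: 11.4
ee_pos: [449.4, -138.4, 48.7]
orientation: [0.733, 1.444, -0.733]
ft_force: [0.9, -0.4, -0.1]
width: 32.0
t: 11.65
ee_pos: [449.3, -138.4, 48.6]
orientation: [0.733, 1.444, -0.733]
ft_force: [-0.0, 1.1, -0.6]
width: 32.5
[ 449.33534391 -138.4205673    48.63726389] r 123.37473234987044 ang -143.88354595924122 zaz -53.86957850699157 [-0.01013353  1.1119318  -0.63660604] [-0.32  0.5   2.06  0.    0.58  0.62] 32.47551532377817
blue [315.7, 197.3] 74 [644.9  12.9] r 123.9 ang 39.34
blue [435.1, 207.8] 74 [ 627.3 -162.5] r 124.5 ang -51.03
blue [306.7, 319.2] 74 [471.1  31.1] r 124.2 ang 128.82
red [372.9, 319.4] 1113 [469.8 -57.2] r 79.6 ang 173.87
green [318.8, 256.4] 1133 [556.9  14. ] r 80.1 ang 84.32
yel [432.4, 266.2] 1021 [ 540.7 -144.5] r 79.3 ang -96.01
```

The tub is at 174.0° against the pointer's 173.7°. I back the finger off the peg, lift clear, and re-measure with the view open.

```bash
python3 -m crank '[[[0,0,0.5],[0,0,0],3.2],[[0,0,0],[0,0,0],3.2],[[-2,0,0],[0,0,0],3.2],[[-3,0,0],[0,0,0],3.2],[[-4,0,0],[0,0,0],3.2]]' ; python3 -m crank '[[[-5,0,0],[0,0,0],3.2],[[-5,-3,0],[0,0,0],3.2],[[0,-6,0],[0,0,0],3.2],[[0,-6,0],[0,0,0],3.2],[[0,0,0],[0,0,0],3.2]]'; python3 st.py 9;python3 ang.py
cat > ptr.py <<'E'
from h import *
c=np.array([549,-65.7])
for n in ("top","scene"):
  T=get_image(n);h=cv2.cvtColor(T["pixels"],cv2.COLOR_RGB2HSV); m=cv2.inRange(h,np.array((25,130,70)),np.array((33,255,255)))
  b=(335,380,355,410) if n=="top" else (125,165,165,205)
  k=np.zeros_like(m);k[b[2]:b[3],b[0]:b[1]]=m[b[2]:b[3],b[0]:b[1]]
  k=max(cv2.findContours(k,0,1)[0],key=cv2.contourArea)
  for q in cv2.approxPolyDP(k,2.5,True)[:,0]:
    p=onz(T,q,18)[:2]; print(n,q,p.round(1),np.linalg.norm(p-c).round(1),np.degrees(np.arctan2(*(p-c)[::-1])).round(2))
  M=cv2.moments(k);p=onz(T,(M["m10"]/M["m00"],M["m01"]/M["m00"]),18)[:2];print("centroid",p,np.degrees(np.arctan2(*(p-c)[::-1])))
E
python3 ptr.py
```

```text
t: 12.42
ee_pos: [451.7, -142.3, 139.0]
orientation: [0.733, 1.446, -0.734]
ft_force: [-0.0, -1.4, -0.6]
width: 31.8
t: 13.05
ee_pos: [328.6, -232.3, 238.8]
orientation: [0.737, 1.442, -0.738]
ft_force: [-0.1, -0.1, 0.2]
width: 31.4
[ 328.56550746 -232.34029531  238.802751  ] r 276.33377195386737 ang -142.9120725753715 zaz -54.178563253800576 [-0.11051724 -0.08466622  0.17667678] [-0.64  0.06  2.08 -0.    1.    0.3 ] 31.398781615699026
blue [315.8, 197.2] 73 [645.   12.7] r 124.0 ang 39.24
blue [435.1, 207.8] 73 [ 627.3 -162.5] r 124.5 ang -51.03
blue [306.8, 319.2] 67 [471.1  31. ] r 124.1 ang 128.86
blue [430.9, 329.9] 89 [ 452.5 -144.1] r 124.3 ang -140.89
red [372.9, 319.4] 1110 [469.8 -57.2] r 79.6 ang 173.87
green [318.8, 256.4] 1131 [556.9  14. ] r 80.1 ang 84.32
yel [432.4, 266.2] 1018 [ 540.7 -144.5] r 79.3 ang -96.01
top [357 362] [404.4 -48.2] 145.6 173.11
top [343 374] [387.6 -26.5] 166.1 166.34
top [342 399] [351.9 -23.6] 201.5 167.93
top [370 401] [347.9 -65.2] 201.1 179.85
top [372 377] [382.2 -69.8] 166.9 -178.59
centroid [372.81181793 -46.59789903] 173.8122331139143
scene [152 173] [355.  -24.5] 198.3 168.0
scene [133 181] [351.5 -63.8] 197.5 179.45
scene [139 193] [386.7 -68.9] 162.3 -178.89
scene [142 186] [374. -56.] 175.2 176.83
scene [154 178] [369.4 -27.8] 183.5 168.07
centroid [363.99363283 -50.60064799] 175.33412873701613
```

View pics/top9.png

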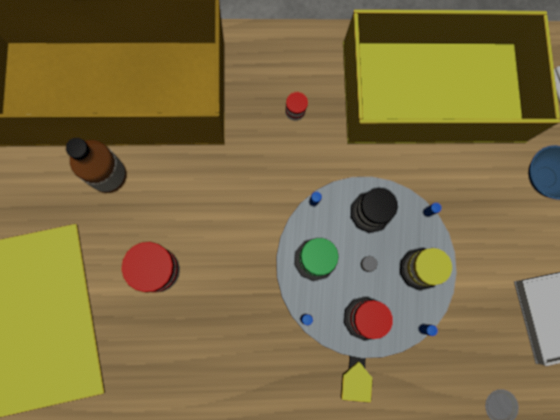

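View pics/scene9.png

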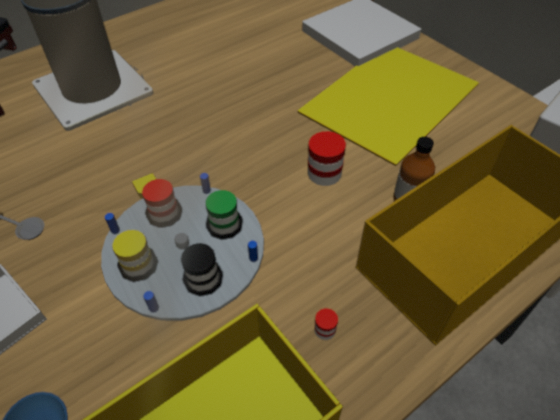

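```bash
python3 -m crank '[[[0,0,0],[0,0,0],3.2],[[0,0,0],[0,0,0],3.2],[[0,0,0],[0,0,0],3.2]]'; python3 ang.py | grep -E "red|blue"; python3 -c "
from workcell import *
print(close_job())"
```

```text
t: 13.68
ee_pos: [331.6, -230.7, 238.6]
orientation: [0.733, 1.444, -0.733]
ft_force: [-0.7, 1.0, -0.6]
width: 31.7
blue [315.8, 197.3] 74 [644.9  12.7] r 123.9 ang 39.29
blue [435.1, 207.8] 74 [ 627.3 -162.5] r 124.5 ang -51.03
blue [306.9, 319.2] 68 [471.1  30.8] r 124.0 ang 128.9
blue [431.0, 329.8] 87 [ 452.7 -144.3] r 124.3 ang -140.8
red [372.9, 319.4] 1110 [469.8 -57.2] r 79.6 ang 173.87
the job is handed in; nothing more can be done
None
```

I pushed one blue peg clockwise with the gripper finger until the plate had turned about 128°. The middle-sized red-lidded tub now stands in front of the yellow pointer, and I handed the job in at 13.7 s.

- **Alignment:** the last top view puts the tub at 173.9° by its lid and 174.1° by the four pegs. The pointer is at about 173.8° from its centroid, and its individual corners scatter by about half a degree.
- **Tub and plate:** the tub stands upright in its cup, 79.6 mm from the axis. The pegs and tub read the same, within about 0.1°, in looks about 0.7 s apart, so the plate is at rest.
- **Robot:** the gripper was clear of everything at hand-in, and the wrist force readings stayed at a few newtons.
- **Check that disagreed:** the scene camera gave 175.3° for the pointer. The tub hides part of the tip in that view, so I relied on the top view.

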